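Find the pin hole and mount the shoe tree on the polishing stand

ROBOT

A 7-joint arm with a two-finger parallel gripper is mounted at the origin on the work surface. World frame = base frame: x ahead of the robot, y to its left, z up, the work surface at z = 0. Lengths are in m, angles in degrees, forces in N, time in s.
With the tool pointing down it reaches from about 0.425 to 0.875 m from the base axis. Payload 4.7 kg.
Tool frame: the origin (TCP) lies at the very end of the fingers, on their centre line; the grasp point (between the pads) lies 19 mm behind it; z points along the fingers, y is the line along which they close (so a half turn about z gives the same grasp; the last joint's range is limited). The gripper opens to 87 mm and grips with 3 to 60 N. Pads are 19 mm wide; open, the fingers measure 117 mm over their backs; the gripper's body (75 mm by 190 mm) begins 51 mm behind the grasp point.
Start: joints at [-70.755, 18.392, -4.016, 83.108, 1.295, 78.541, -3.26], TCP at [0.206, 0.617, 0.223] pointing down, gripper open.
Joint ranges: [-163.93, 163.93], [-17.29, 119.83], [-79.2, 71.16], [3.27, 140.29], [-89.18, 269.18], [5.43, 117.66], [-154.24, 154.24]. Speed limits (degrees/s): [147.25, 147.25, 180, 180, 180, 180, 180].

INTERFACE

Orientations are given as [roll, pitch, yaw] about the fixed x, y, z axes, in that order (R = Rz(yaw) Ry(pitch) Rx(roll)).
In Python, from cell import get_obs, read_camera, sign_off, silhouettes gives the robot as it stands.
- The arm moves only by the tool play_rows, never from a script. Its argument "steps" is a list that holds one entry, the list of rows, each a list of 7 numbers: the shift along the tool's x, y, z in m, then the turn, a rotation vector about the tool's x, y, z in rad, then the finger opening in m, from 0 to 0.087. A call has 1 to 12 rows; each row shifts and turns the commanded pose from where the row before left it, along the tool's axes as they then stand; what a row does not reach is not made up. A row lasts 1/10 s, in which the tool goes at most 50 mm and 8.59 degrees, less where a joint would pass 70% of its speed; a pose out of reach is approached as far as the arm can. A call is refused whole if a number of a shift passes 0.05 or a number of a turn 0.15, either way. A call with a gripper value outside its range is refused whole. The fingers move at their own pace and stop on an object; "force" is the grip in N (left out, the last holds). Time passes only in rows, so rows that do not move let the fingers close. It gives the time, the measured TCP pose, the force, the opening and the grip force at its end, in the units of the state.
- get_obs(): the state, without advancing time (a new reading comes with each control period).
- read_camera(name): name is "scene" or "top" or "wrist"; returns a dict with "frame" (420x560x3 uint8, red, green, blue), "intrinsics" (3x3 intrinsics, pixels), "view" (4x4, takes a point from world to camera coordinates). Camera axes: x right, y up, looking along -z (the intrinsics and any distortion apply to the point x, -y, -z); pixel columns grow to the right and rows downward; lengths in m; the calibration is good to about 2 mm. A picture is of the moment at which its call begins. There is no depth.
- sign_off(): hands the job in; it is judged then, once.
Trained networks look in the newest picture that a camera, given by its name, has taken for a name from the list of things; names that differ only in an ending like _2 or _b are one class to them, and where a whole thing is asked for, a point or a joint stands for the part that bears it (a point fixed in the world has none). Each returns a list of dicts, best first, with "p" (0 to 1); they miss things now and then, are a little off and sometimes report something else, mostly with a low value. They report only what shows in the picture. A call takes as long as a camera call.
- silhouettes(camera, name): "pixels" (420x560 bool, what is visible of it) and "extent" ([left, top, right, bottom] in pixels, round what is visible of it).
The state is a dict: "time_s": time; "qpos": joint angles; "joint_velocities": joint speeds; "effort": joint torques, N m; "tool_pos": TCP position; "tool_rot": TCP orientation; "force": force on the tool from outside, world axes, zero at the start; "wrist_torque": the same for the moment, N m; "grip_width": finger opening in m; "grasp_force": force on a finger pad.
Only numpy, scipy, OpenCV 4.12 (cv2) and the standard library are available. Lean on these libraries where they do the work, as an engineer would, in place of code of your own. Each camera call takes 0.05 s, during which the arm holds its last target. There are 200 camera calls.

TASK

Mount the light-wood shoe tree that waits on the slatted rack on the grey polishing stand, lying lengthwise along the stand. The hole for its pin is an unmarked blind hole somewhere along the middle line of the stand's bare bar: set the pin tip down on the bar beside the hole, slide it along under light pressure until it drops in, push the tree fully home so that its collar sits flush on the bar, and let go. Be gentle, never pressing hard on the stand, and leave the tin, the brush and the other shoe tree alone.

Things in the scene. Friction and masses are not known exactly. Their poses are not given: they have to be found in the camera images.
- shoe_tree: Light-wood shoe tree, loose, 0.28-0.46 kg, 252 mm long (toe +x, brass heel knob -x), 56 mm wide, z up, balanced near its origin. Origin: centre of the flat underside of its round collar (44 mm wide, 12 mm high); the pin is below. Sole board above the collar, z 12-22, 44 wide. At the start the sole lies on the rack's slats, pin hanging between them: lift straight up.
- tree_grip (a point): Where to grip the shoe tree: 55 mm above its origin, same axes. Middle of a wooden block with flat upright sides, 36 mm wide along y, x -28 to 28 mm, from 33 mm below this point to 23 mm above it. Close along y. The rounded toe and heel parts before and behind it rise at most 14 mm above this point.
- pin_tip (a point): Centre of the flat tip of the shoe tree's steel pin, 20 mm below its origin; axes of the shoe tree. Pin 10 mm in diameter, 20 mm long below the collar, the last 2.5 mm tapering to 6 mm across.
- rack: Low wooden rack, fixed: board 160 x 120 x 8 mm with two slats across it (along y, 120 mm long, 18 mm thick, at x = -60 and +60 mm), slat tops at z = 50 mm. Origin: centre of the underside.
- stand: Grey polishing stand, fixed, 280 (x) x 100 (y) mm. Origin: centre of its underside, z up. End blocks at |x| 62-140 mm, tops at z = 47 mm; between them the bare face of a dark steel bar, 124 x 62 mm, at z = 44 mm, with lower cheeks beside it. The bar is clamped and does not give. Slide with a few newtons, seat with 10 to 20; over 40 N is too hard.
- stand_face (a point): Centre of the bar's bare face (stand z = 44 mm), axes of the stand; NOT the hole. The one round blind hole, 13 mm wide, 1 mm chamfer, 26 mm deep, lies on the middle line (y = 0 here) at an unknown x that differs each time, from -34 to 34 mm from here; all the rest is flat. Fully home, the shoe tree's origin is level with this.
- polish_tin: Brown round polish tin, loose, 84 mm in diameter, 26 mm high; origin centre of underside. Not to be moved.
- brush: Brush with blue plastic back, lying bristles down, loose, 140 x 52 x 36 mm; origin centre of underside. Not to be moved.
- plain_tree: Dark-wood shoe tree without a pin, loose, about 245 x 60 x 61 mm; origin in its middle at its underside. Not to be moved.

How it is judged:
By the outcome, as a careful person would: the job done as asked, in the order asked, and still so for the second after the job is handed in, with the robot touching nothing.
It also fails if it takes over 72 s, if anything falls off the work surface, if the arm or the gripper's body presses on something with over 40 N, if the wrist force passes 120 N, or if a joint passes its speed limit or range.

## Working session

There is one attempt and no reset: what is moved stays moved. The work goes in short steps, Python scripts to look and compute and a tool call to move; the robot and the scene stay as the last step left them, time stands still between calls to the robot, and variables do not carry over. Pictures are saved under pics/ and viewed, at most 10 in all, crops included, and the job is handed in when it is done.

Besides the shell and the picture viewer there is one more tool, called in YAML: its name, and indented under it one key for each argument. play_rows: Moves the arm, as the interface text tells. Its arguments: {"type":"object","properties":{"steps":{"type":"array","items":{"type":"array","items":{"type":"array","items":{"type":"number"}}}},"force":{"type":"number"}},"required":["steps"]}

```bash
mkdir -p pics; python3 - <<'E'
from cell import *
import cv2,numpy as np
o=get_obs();print({k:np.round(o[k],3).tolist() for k in o})
for c in ["scene","top"]:
    r=read_camera(c);cv2.imwrite(f"pics/{c}0.png",r["frame"][...,::-1])
    print(c,np.round(r["intrinsics"],1).tolist(),np.round(r["view"],4).tolist())
    for n in ["shoe_tree","stand","rack","plain_tree","brush","polish_tin"]:
        for s in silhouettes(c,n)[:2]: print(n,round(s["p"],2),s["extent"],int(s["pixels"].sum()))
E
```

```text
{'time_s': 0.0, 'qpos': [-70.754, 18.44, -4.016, 83.175, 1.297, 78.541, -3.26], 'joint_velocities': [0.027, -0.022, 0.086, -0.02, 0.015, -0.052, -0.102], 'effort': [-0.0, -49.13, -0.404, -31.252, -0.064, 0.044, 0.0], 'tool_pos': [0.205, 0.616, 0.221], 'tool_rot': [-179.889, 0.007, 161.565], 'force': [-0.302, -0.101, -0.375], 'wrist_torque': [0.01, 0.005, 0.005], 'grasp_force': 0.0, 'grip_width': 0.087}
scene [[430.5, 0.0, 286.5], [0.0, 430.5, 213.4], [0.0, 0.0, 1.0]] [[-0.5583, 0.8295, -0.0157, 0.3811], [-0.6771, -0.4447, 0.5864, 0.3817], [0.4794, 0.338, 0.8099, -1.3129], [0.0, 0.0, 0.0, 1.0]]
shoe_tree 0.8 [373.1, 173.6, 445.7, 249.2] 2151
stand 0.55 [193.9, 115.3, 307.5, 198.2] 4333
rack 0.69 [325.7, 299.9, 403.5, 349.3] 2141
rack 0.55 [360.1, 187.5, 447.6, 265.7] 2044
plain_tree 0.56 [147.7, 193.5, 229.1, 252.7] 1776
brush 0.71 [326.8, 299.6, 403.3, 348.3] 2117
polish_tin 0.72 [237.0, 258.5, 276.5, 294.6] 1173
top [[434.6, 0.0, 284.9], [0.0, 434.6, 220.2], [0.0, 0.0, 1.0]] [[-0.0077, -0.9999, -0.01, -0.0014], [0.9909, -0.009, 0.1343, -0.642], [-0.1344, -0.0088, 0.9909, -0.9751], [0.0, 0.0, 0.0, 1.0]]
shoe_tree 0.73 [178.6, 231.3, 210.8, 344.4] 2251
stand 0.72 [339.1, 210.7, 413.5, 342.2] 5552
rack 0.65 [165.2, 250.5, 233.3, 325.0] 1880
plain_tree 0.83 [324.1, 161.3, 426.3, 189.5] 1645
brush 0.81 [156.5, 162.4, 213.2, 197.4] 1226
polish_tin 0.56 [269.2, 148.1, 300.3, 181.5] 925
```

```bash
python3 -c "
import cv2
a=cv2.imread('pics/top0.png');cv2.imwrite('pics/top0b.png',cv2.resize(a[130:370,130:450],None,fx=2.5,fy=2.5,interpolation=cv2.INTER_CUBIC))"
```

```text
(no output)
```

View pics/top0b.png

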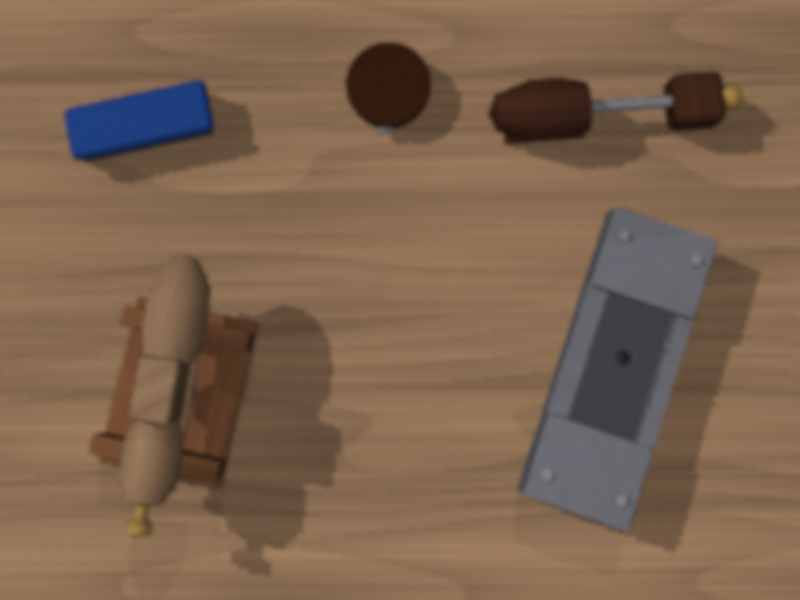

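View pics/scene0.png

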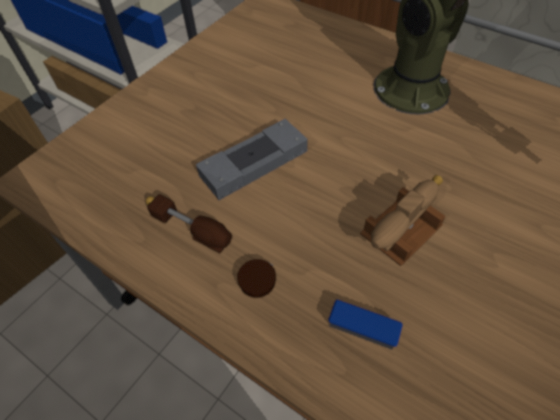

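The top view shows the tree's block near pixel (195,286), toe up. The stand's bar is centred near (379,276), with a dark spot that may be the hole at about (379,273).

```bash
cat >h.py <<'E'
from cell import *
import cv2,numpy as np
from scipy.spatial.transform import Rotation as R
def ray(r,uv,z):
    K,V=r["intrinsics"],np.array(r["view"])
    d=np.linalg.inv(K)@[uv[0],uv[1],1];d=np.array([d[0],-d[1],-d[2]])
    Rm,t=V[:3,:3],V[:3,3];c=-Rm.T@t;w=Rm.T@d
    return c+w*(z-c[2])/w[2]
def proj(r,p):
    V=np.array(r["view"]);c=V[:3,:3]@p+V[:3,3];q=r["intrinsics"]@[c[0],-c[1],-c[2]];return q[:2]/q[2]
def toolvec(p):  # world displacement -> tool axes
    o=get_obs();M=R.from_euler("xyz",o["tool_rot"],degrees=True);return M.inv().apply(p-np.array(o["tool_pos"]))
E
python3 - <<'E'
from h import *
r=read_camera("top")
f=lambda u,v:(130+u/2.5,130+v/2.5)
b=[ray(r,f(*p),.044) for p in [(610,291),(675,315),(637,442),(570,418)]]
c=np.mean(b,0);print("bar",c,[np.linalg.norm(b[i]-b[(i+1)%4]) for i in range(4)])
d=b[0]+b[1]-b[2]-b[3];print("yaw",np.degrees(np.arctan2(d[1],d[0])))
h=ray(r,f(622,357),.044);print("hole",h,np.hypot(*(h-c)[:2]))
for n in["stand","shoe_tree"]:
    s=silhouettes("top",n)[0]["pixels"].astype(np.uint8)
    pts=np.argwhere(s)[:,::-1]
    P=np.array([ray(r,p,.047 if n=="stand" else .085)[:2] for p in pts],np.float32)
    print(n,cv2.minAreaRect(P),P.mean(0))
bl=[ray(r,f(*p),.116) for p in [(145,357),(187,362),(175,423),(132,415)]]
print("block",np.mean(bl,0));t=ray(r,f(183,256),.08);k=ray(r,f(138,525),.08);d=t-k
print(np.degrees(np.arctan2(d[1],d[0])),np.linalg.norm(d),(t+k)/2)
E
```

```text
bar [ 0.50968427 -0.2223497   0.044     ] [np.float64(0.06335554780920327), np.float64(0.12160080519697698), np.float64(0.06409936214130663), np.float64(0.1226429969850249)]
yaw -19.122651105259294
hole [ 0.51789505 -0.22165175  0.044     ] 0.00824038414239323
stand ((0.5107409358024597, -0.2152465134859085), (0.10693738609552383, 0.2797391414642334), 70.46177673339844) [ 0.50833344 -0.21494065]
shoe_tree ((0.48799818754196167, 0.193185955286026), (0.057983193546533585, 0.24533410370349884), 82.75473022460938) [0.49509484 0.19269574]
block [0.49283108 0.18804107 0.116     ]
-8.492770409824479 0.2383014274382297 [0.49307877 0.19490684 0.08      ]
```

play_rows:
  steps:
    - [[-0.0371,-0.0286,-0.002,0,0,0,0.087],[-0.0371,-0.0286,-0.002,0,0,0,0.087],[-0.0371,-0.0286,-0.002,0,0,0,0.087],[-0.0371,-0.0286,-0.002,0,0,0,0.087],[-0.0371,-0.0286,-0.002,0,0,0,0.087],[-0.0371,-0.0286,-0.002,0,0,0,0.087],[-0.0371,-0.0286,-0.002,0,0,0,0.087],[-0.0371,-0.0286,-0.002,0,0,0,0.087],[-0.0371,-0.0286,-0.002,0,0,0,0.087],[-0.0371,-0.0286,-0.002,0,0,0,0.087],[-0.0371,-0.0286,-0.002,0,0,0,0.087],[0,0,0,0,0,-0.14,0.087]]

```text
time_s: 2.05
tool_pos: [0.4973, 0.1812, 0.2454]
tool_rot: [-179.9, 0.2, 169.1]
force: [-0.4, 0.3, 1.1]
grip_width: 0.087
grasp_force: 0.0
```

play_rows:
  steps:
    - [[0,0,0,0,0,-0.02,0.087],[0,0,0,0,0,0,0.087],[0,0,0,0,0,0,0.087]]

```text
time_s: 2.35
tool_pos: [0.4925, 0.1906, 0.2445]
tool_rot: [180.0, -0.0, 170.8]
force: [-0.3, -0.1, 0.2]
grip_width: 0.0874
grasp_force: 0.0
```

```bash
python3 - <<'E'
from h import *
r=read_camera("wrist");cv2.imwrite("pics/w1.png",r["frame"][...,::-1])
o=get_obs();print(o["time_s"],o["tool_pos"],o["tool_rot"],np.round(r["intrinsics"],1).tolist())
V=r["view"];print("cam",-V[:3,:3].T@V[:3,3])
for s in silhouettes("wrist","shoe_tree")[:1]: print(s["p"],s["extent"])
E
```

```text
2.4 [0.49258444 0.19047093 0.24448568] [ 1.79990289e+02 -1.29962053e-02  1.70786844e+02] [[359.0, 0.0, 278.8], [0.0, 359.0, 214.5], [0.0, 0.0, 1.0]]
cam [0.42550116 0.20112462 0.40726841]
0.65 [255.6, 42.6, 315.2, 316.2]
```

View pics/w1.png

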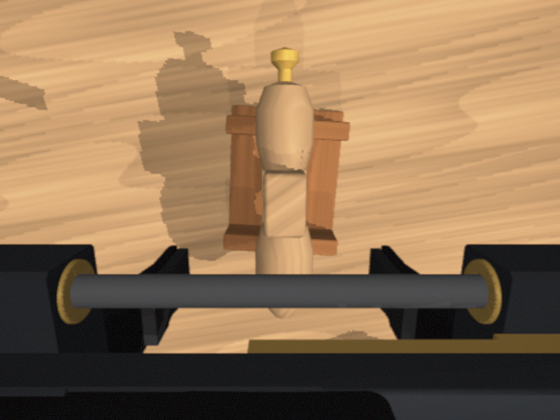

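The wrist view shows the block's top face spanning columns 263-306 and rows 171-236. The knob is at (285,58) and the toe tip at (283,316).

```bash
python3 - <<'E'
from h import *
r=read_camera("wrist")
b=[ray(r,p,.116) for p in [(263.5,171),(305.5,171),(306,236),(262,236)]]
c=np.mean(b,0);print(c,[np.linalg.norm(b[i]-b[(i+1)%4]) for i in range(4)])
k=ray(r,(285,58),.085);t=ray(r,(283,316),.085);d=t-k
print(np.degrees(np.arctan2(d[1],d[0])),np.linalg.norm(d))
s=silhouettes("wrist","shoe_tree")[0]["pixels"]
P=[]
for v in range(60,240,3):
    u=np.where(s[v])[0]
    if len(u)>15:P.append(ray(r,(u.mean(),v),.085)[:2])
P=np.array(P);l=np.polyfit(P[:,0],P[:,1],1);print("sil yaw",np.degrees(np.arctan(l[0])),"y at c",np.polyval(l,c[0]))
print(toolvec(np.array([c[0],c[1],.074])))
E
```

```text
[0.49143165 0.19495639 0.116     ] [np.float64(0.03412359773580498), np.float64(0.055390750320796635), np.float64(0.03743531314852094), np.float64(0.05540131898084127)]
-9.360985524714984 0.23941091391143013
sil yaw -9.368448299305326 y at c 0.19489089539244336
[0.00224194 0.0047226  0.17054176]
```

play_rows:
  steps:
    - [[0.0022,0.0047,0.03,0,0,0,0.087],[0,0,0.04,0,0,0,0.087],[0,0,0.04,0,0,0,0.087],[0,0,0.04,0,0,0,0.087],[0,0,0.02,0,0,0,0.087],[0,0,0,0,0,0,0.087],[0,0,0,0,0,0,0.034],[0,0,0,0,0,0,0.03],[0,0,0,0,0,0,0.03],[0,0,0,0,0,0,0.03],[0,0,0,0,0,0,0.03],[0,0,0,0,0,0,0.03]]
  force: 35

```text
time_s: 3.75
tool_pos: [0.492, 0.1942, 0.0749]
tool_rot: [180.0, 0.0, 170.7]
force: [-0.0, 0.2, 0.1]
grip_width: 0.0468
grasp_force: 0.0
```

play_rows:
  steps:
    - [[0,0,0,0,0,0,0.03],[0,0,0,0,0,0,0.03]]

```text
time_s: 3.95
tool_pos: [0.492, 0.1947, 0.0747]
tool_rot: [179.9, 0.0, 170.7]
force: [1.1, 1.4, -0.5]
grip_width: 0.0355
grasp_force: 35.0
```

play_rows:
  steps:
    - [[0,0,0,0,0,0,0.03],[0,0,-0.02,0,0,0,0.03],[0,0,-0.03,0,0,0,0.03],[0,0,-0.03,0,0,0,0.03],[0,0,-0.03,0,0,0,0.03],[0,0,-0.02,0,0,0,0.03],[0,0,0,0,0,0,0.03],[0,0,0,0,0,0,0.03]]
  force: 50

```text
time_s: 4.75
tool_pos: [0.4911, 0.1936, 0.2031]
tool_rot: [-179.9, -0.1, 170.7]
force: [0.7, -1.0, -4.1]
grip_width: 0.0354
grasp_force: 50.0
```

```bash
python3 - <<'E'
from h import *
r=read_camera("wrist");cv2.imwrite("pics/w2.png",r["frame"][...,::-1])
r=read_camera("top")
f=r["frame"][200:360,320:440];cv2.imwrite("pics/t2.png",cv2.resize(f[...,::-1],None,fx=3.7,fy=3.7,interpolation=cv2.INTER_CUBIC))
o=get_obs();print(o["tool_pos"],o["tool_rot"],o["force"],o["wrist_torque"],o["grip_width"])
E
```

```text
[0.49053698 0.19342446 0.2022307 ] [-1.79852366e+02 -1.78154326e-01  1.70726602e+02] [-0.17892313  0.26103802 -5.18991462] [0.03886494 0.01476703 0.02976311] 0.03561302981448874
```

View pics/t2.png

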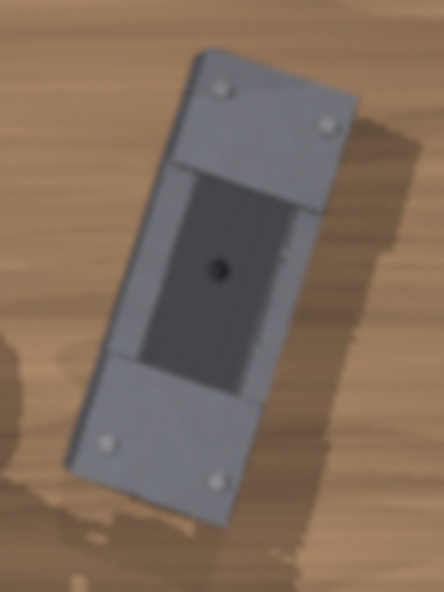

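View pics/w2.png

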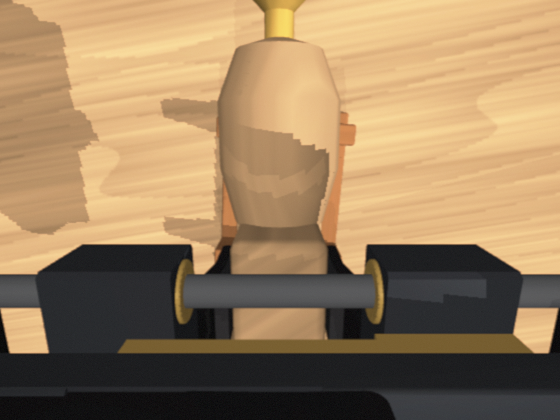

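The tree is held upright in the gripper. On the stand, the screws are at crop pixels (221,89), (328,125), (218,483) and (107,443), and the hole shows at (219,270). I'll move to beside the stand for a closer look.

play_rows:
  steps:
    - [[-0.0132,-0.0371,-0.005,0,0,0,0.03],[-0.0132,-0.0371,-0.005,0,0,0,0.03],[-0.0132,-0.0371,-0.005,0,0,0,0.03],[-0.0132,-0.0371,-0.005,0,0,0,0.03],[-0.0132,-0.0371,-0.005,0,0,0,0.03],[-0.0132,-0.0371,-0.005,0,0,0,0.03],[-0.0132,-0.0371,-0.005,0,0,0,0.03],[-0.0132,-0.0371,-0.005,0,0,0,0.03],[0,0,0,0,0,0.09,0.03],[0,0,0,0,0,0.08,0.03],[0,0,0,0,0,0,0.03],[0,0,0,0,0,0,0.03]]

```text
time_s: 6.05
tool_pos: [0.5476, -0.1155, 0.2432]
tool_rot: [-180.0, -0.1, 161.1]
force: [0.2, -0.2, -3.6]
grip_width: 0.0358
grasp_force: 50.0
```

```bash
python3 - <<'E'
from h import *
r=read_camera("top")
f=lambda p:(320+p[0]/3.7,200+p[1]/3.7)
s=[ray(r,f(p),.047) for p in [(221,89),(328,125),(218,483),(107,443)]]
c=np.mean(s,0);d=s[0]+s[1]-s[2]-s[3];yaw=np.arctan2(d[1],d[0]);print("screws",c,np.degrees(yaw))
h=ray(r,f((219,270)),.044)-c;print("hole rel",h[0]*np.cos(yaw)+h[1]*np.sin(yaw),-h[0]*np.sin(yaw)+h[1]*np.cos(yaw))
r=read_camera("wrist");cv2.imwrite("pics/w3.png",r["frame"][...,::-1])
o=get_obs();print(o["tool_pos"],o["tool_rot"],o["force"])
E
```

```text
screws [ 0.50983564 -0.22175854  0.047     ] -19.51195170916447
hole rel 0.0074756208603386455 0.0018304778170023788
[ 0.54793258 -0.11537532  0.24382444] [-1.79977685e+02 -6.73205731e-02  1.61106243e+02] [-1.03410096  0.42851793 -4.76689903]
```

View pics/w3.png

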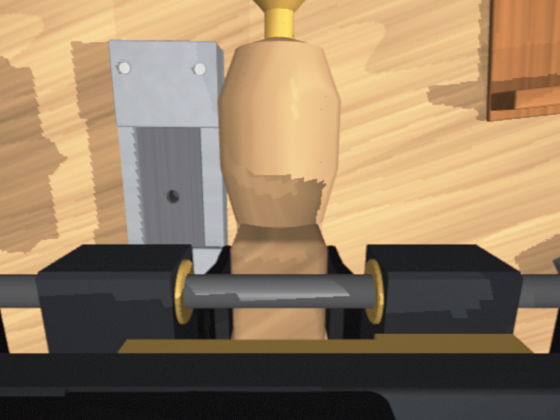

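```bash
python3 - <<'E'
import cv2
a=cv2.imread('pics/w3.png')[35:255,100:240];cv2.imwrite('pics/w3b.png',cv2.resize(a,None,fx=2.7*1,fy=2.7,interpolation=cv2.INTER_CUBIC))
E
```

```text
(no output)
```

View pics/w3b.png

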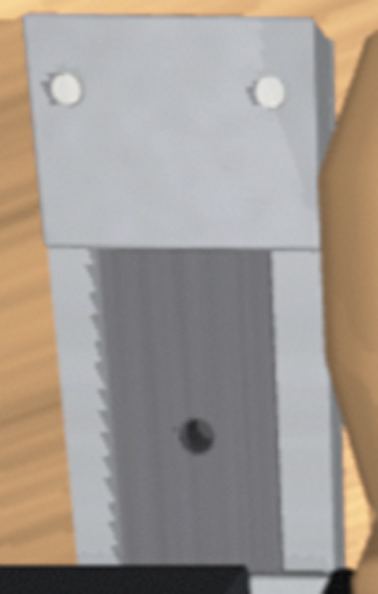

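The hole is at about (196,435) in the crop, which is frame pixel (172.6,196). The bar's right edge runs (271,250) to (283,570), and the end block corners are at (25,15), (313,15), (48,246) and (321,250).

```bash
python3 - <<'E'
from h import *
r=read_camera("wrist")
f=lambda p:(100+p[0]/2.7,35+p[1]/2.7)
h=ray(r,f((196.5,435)),.044)
a,b,c,d=[ray(r,f(p),.047) for p in [(25,15),(313,15),(48,246),(321,250)]]
print("block",np.linalg.norm(a-b),np.linalg.norm(c-d),np.linalg.norm(a-c))
m1,m2=(a+b)/2,(c+d)/2;v=m2-m1;y=np.arctan2(v[1],v[0]);print("yaw mid",np.degrees(y),[np.degrees(np.arctan2(*(q)[1::-1])) for q in (c-a,d-b)])
e1,e2=[ray(r,f(p),.044) for p in [(271,250),(283,570)]];q=e2-e1;print("bar edge yaw",np.degrees(np.arctan2(q[1],q[0])),np.linalg.norm(q))
yaw=np.radians(-19.3);ax=np.array([np.cos(yaw),np.sin(yaw)]);n=np.array([-ax[1],ax[0]])
print("hole",h, "dist to right edge",(e1-h)[:2]@n,(e2-h)[:2]@n,"block midline",(m1-h)[:2]@n,(m2-h)[:2]@n)
print("edge->along", (h-m2)[:2]@ax-.062)
r=read_camera("top");print("top proj of wrist hole",proj(r,h),"seen",(320+219/3.7,200+270/3.7))
E
```

```text
block 0.09818379297558069 0.0983546840309695 0.07646587453499779
yaw mid -19.23718716432161 [np.float64(-19.301317733757557), np.float64(-19.174200797689654)]
bar edge yaw -19.702145628118085 0.1229166003002273
hole [ 0.51781821 -0.22073781  0.044     ] dist to right edge 0.03153345161946976 0.030670735935935653 block midline 0.0009481773574359825 0.0010327675348169442
edge->along 0.007309098289413785
top proj of wrist hole [378.40295947 272.83680763] seen (379.18918918918916, 272.97297297297297)
```

play_rows:
  steps:
    - [[0.003,-0.037,0,0,0,0.009,0.03],[0.003,-0.037,0,0,0,0,0.03],[0.0032,-0.036,0.01,0,0,0,0.03],[0,0,0.03,0,0,0,0.03],[0,0,0.03,0,0,0,0.03],[0,0,0.03,0,0,0,0.03],[0,0,0.02,0,0,0,0.03],[0,0,0.006,0,0,0,0.03],[0,0,0,0,0,0,0.03],[0,0,0,0,0,0,0.03],[0,0,0,0,0,0,0.03],[0,0,0,0,0,0,0.03]]

```text
time_s: 7.45
tool_pos: [0.5039, -0.2168, 0.1197]
tool_rot: [180.0, 0.1, 160.5]
force: [-0.0, -0.0, -3.8]
grip_width: 0.0352
grasp_force: 50.0
```

```bash
cat >p.py <<'E'
from h import *
o=get_obs();yaw=np.radians(-19.4);ax=np.array([np.cos(yaw),np.sin(yaw)]);n=np.array([-ax[1],ax[0]])
d=np.array(o["tool_pos"])[:2]-[.5178,-.2214]
print("along/perp of hole",d@ax,d@n,"z",o["tool_pos"][2],o["tool_rot"],"F",np.round(o["force"],2),"T",np.round(o["wrist_torque"],2))
E
python3 p.py
```

```text
along/perp of hole -0.014618501614959784 -0.00022654537521713195 z 0.1197077733735114 [1.79971178e+02 1.19265128e-01 1.60487097e+02] F [-0.01 -0.04 -3.82] T [ 0.   -0.02 -0.02]
```

play_rows:
  steps:
    - [[0,0,0.006,0,0,0,0.03],[0,0,0.005,0,0,0,0.03],[0,0,0.002,0,0,0,0.03],[0,0,0.001,0,0,0,0.03],[0,0,0,0,0,0,0.03],[0,0,0,0,0,0,0.03]]

```text
time_s: 8.05
tool_pos: [0.5032, -0.2166, 0.1046]
tool_rot: [180.0, 0.0, 160.5]
force: [-0.3, 0.8, -3.9]
grip_width: 0.036
grasp_force: 50.0
```

play_rows:
  steps:
    - [[0,0,0.001,0,0,0,0.03],[0,0,0.001,0,0,0,0.03],[0,0,0,0,0,0,0.03]]

```text
time_s: 8.35
tool_pos: [0.5031, -0.2165, 0.1025]
tool_rot: [180.0, -0.0, 160.5]
force: [1.2, 0.2, -3.8]
grip_width: 0.0353
grasp_force: 50.0
```

play_rows:
  steps:
    - [[0,0,0.001,0,0,0,0.03],[0,0,0,0,0,0,0.03]]

```text
time_s: 8.55
tool_pos: [0.5031, -0.2165, 0.1014]
tool_rot: [180.0, -0.0, 160.5]
force: [-0.8, 0.1, -4.6]
grip_width: 0.0356
grasp_force: 50.0
```

play_rows:
  steps:
    - [[0,0,0.0005,0,0,0,0.03],[0,0,0,0,0,0,0.03]]

```text
time_s: 8.75
tool_pos: [0.5031, -0.2165, 0.101]
tool_rot: [180.0, -0.0, 160.5]
force: [0.4, 0.5, -4.2]
grip_width: 0.0356
grasp_force: 50.0
```

play_rows:
  steps:
    - [[0,0,0.0005,0,0,0,0.03],[0,0,0,0,0,0,0.03]]

```text
time_s: 8.95
tool_pos: [0.5032, -0.2166, 0.1007]
tool_rot: [180.0, 0.0, 160.5]
force: [-1.1, -0.1, -3.1]
grip_width: 0.0355
grasp_force: 50.0
```

play_rows:
  steps:
    - [[0,0,0.0005,0,0,0,0.03],[0,0,0,0,0,0,0.03]]

```text
time_s: 9.15
tool_pos: [0.5033, -0.2166, 0.1006]
tool_rot: [180.0, 0.0, 160.5]
force: [-2.1, 1.5, 2.1]
grip_width: 0.0356
grasp_force: 50.0
```

play_rows:
  steps:
    - [[0,0,0.0005,0,0,0,0.03],[0,0,0,0,0,0,0.03]]

```text
time_s: 9.35
tool_pos: [0.5034, -0.2167, 0.1005]
tool_rot: [180.0, 0.0, 160.5]
force: [-3.4, 1.2, 5.7]
grip_width: 0.0359
grasp_force: 50.0
```

Contact is at TCP z = 0.1006, as predicted. I'll ease off to about 5 N and slide toward the hole.

play_rows:
  steps:
    - [[-0.001,0,-0.0004,0,0,0,0.03],[-0.0015,0,0,0,0,0,0.03],[-0.0015,0,0,0,0,0,0.03],[-0.0015,0,0,0,0,0,0.03],[-0.0015,0,0,0,0,0,0.03],[0,0,0,0,0,0,0.03]]

```text
time_s: 9.95
tool_pos: [0.5072, -0.2182, 0.1004]
tool_rot: [179.9, -0.4, 160.5]
force: [-9.5, 4.1, 12.1]
grip_width: 0.0357
grasp_force: 50.0
```

```bash
python3 p.py
```

```text
along/perp of hole -0.011069803650121127 -0.0004800617384640931 z 0.10036472366811053 [179.94490276  -0.36423107 160.4572244 ] F [-9.47  4.05 12.07] T [1.   2.62 0.01]
```

Friction drags the pin and the load has climbed to about 16 N, so I'll lighten the pressure.

play_rows:
  steps:
    - [[0,0,-0.0006,0,0,0,0.03],[0,0,-0.0005,0,0,0,0.03],[0,0,0,0,0,0,0.03]]

```text
time_s: 10.25
tool_pos: [0.5098, -0.2189, 0.1006]
tool_rot: [-180.0, 0.0, 160.5]
force: [-1.5, 0.0, -2.5]
grip_width: 0.0358
grasp_force: 50.0
```

```bash
python3 p.py
```

```text
along/perp of hole -0.008406170469493492 -0.00033315667194056887 z 0.10064339424254476 [-1.79988706e+02  1.39278617e-02  1.60478136e+02] F [-1.5   0.01 -2.53] T [ 0.04  0.45 -0.02]
```

play_rows:
  steps:
    - [[-0.001,0,0.0002,0,0,0,0.03],[-0.001,0,0,0,0,0,0.03],[-0.001,0,0,0,0,0,0.03],[0,0,0,0,0,0,0.03]]

```text
time_s: 10.65
tool_pos: [0.5133, -0.22, 0.1006]
tool_rot: [-180.0, 0.1, 160.5]
force: [-1.2, 1.2, -4.6]
grip_width: 0.0357
grasp_force: 50.0
```

play_rows:
  steps:
    - [[-0.001,0,-0.0001,0,0,0,0.03],[-0.001,0,0,0,0,0,0.03],[0,0,0,0,0,0,0.03]]

```text
time_s: 10.95
tool_pos: [0.5147, -0.2206, 0.1009]
tool_rot: [-180.0, 0.0, 160.5]
force: [-1.0, -0.3, -4.5]
grip_width: 0.0353
grasp_force: 50.0
```

```bash
python3 p.py
```

```text
along/perp of hole -0.0031626687847604103 -0.00029053564864611785 z 0.10091953234918445 [-1.79996249e+02  2.22464023e-02  1.60478101e+02] F [-0.98 -0.26 -4.51] T [ 0.05  0.   -0.03]
```

play_rows:
  steps:
    - [[0,0,0.0005,0,0,0,0.03],[-0.0005,0,0.0003,0,0,0,0.03],[0,0,0,0,0,0,0.03]]

```text
time_s: 11.25
tool_pos: [0.5149, -0.2207, 0.1001]
tool_rot: [180.0, -0.0, 160.5]
force: [0.2, 0.4, -4.5]
grip_width: 0.0358
grasp_force: 50.0
```

play_rows:
  steps:
    - [[-0.001,0,0.0003,0,0,0,0.03],[-0.0005,0,0,0,0,0,0.03],[0,0,0,0,0,0,0.03]]

```text
time_s: 11.55
tool_pos: [0.5165, -0.2213, 0.0999]
tool_rot: [-180.0, 0.0, 160.5]
force: [-0.2, -0.2, -3.9]
grip_width: 0.0355
grasp_force: 50.0
```

```bash
python3 p.py
```

```text
along/perp of hole -0.0013124985458104184 -0.00032619388227123953 z 0.09986725248770548 [-1.79999292e+02  8.98911593e-03  1.60476402e+02] F [-0.17 -0.21 -3.89] T [-0.03  0.01  0.09]
```

The tip is already below the face with no contact force, so it's in the hole mouth. I'll centre it and descend gently.

play_rows:
  steps:
    - [[-0.0008,0.0001,0.0005,0,0,0,0.03],[-0.0005,0,0.0005,0,0,0,0.03],[0,0,0.001,0,0,0,0.03],[0,0,0.001,0,0,0,0.03],[0,0,0,0,0,0,0.03]]

```text
time_s: 12.05
tool_pos: [0.5174, -0.2215, 0.0966]
tool_rot: [180.0, -0.0, 160.5]
force: [0.1, 1.0, -4.3]
grip_width: 0.0355
grasp_force: 50.0
```

play_rows:
  steps:
    - [[0,0,0.001,0,0,0,0.03],[0,0,0.001,0,0,0,0.03],[0,0,0,0,0,0,0.03]]

```text
time_s: 12.35
tool_pos: [0.5175, -0.2215, 0.0947]
tool_rot: [180.0, -0.0, 160.5]
force: [0.6, 0.3, -4.1]
grip_width: 0.0356
grasp_force: 50.0
```

```bash
python3 p.py
```

```text
along/perp of hole -0.00026830930609712784 -0.0001963020189182264 z 0.09468123236370544 [ 1.79995519e+02 -1.42361460e-02  1.60477198e+02] F [ 0.57  0.27 -4.1 ] T [-0.01  0.02 -0.01]
```

Free, 6 mm in. I'll continue down to the predicted home at 0.0806.

play_rows:
  steps:
    - [[0,0,0.002,0,0,0,0.03],[0,0,0.002,0,0,0,0.03],[0,0,0,0,0,0,0.03]]

```text
time_s: 12.65
tool_pos: [0.5173, -0.2214, 0.0904]
tool_rot: [180.0, -0.0, 160.5]
force: [-0.7, 0.4, -4.2]
grip_width: 0.0356
grasp_force: 50.0
```

play_rows:
  steps:
    - [[0,0,0.002,0,0,0,0.03],[0,0,0.002,0,0,0,0.03],[0,0,0,0,0,0,0.03]]

```text
time_s: 12.95
tool_pos: [0.5174, -0.2214, 0.0865]
tool_rot: [180.0, -0.0, 160.5]
force: [0.5, -0.2, -4.5]
grip_width: 0.0355
grasp_force: 50.0
```

play_rows:
  steps:
    - [[0,0,0.002,0,0,0,0.03],[0,0,0.001,0,0,0,0.03],[0,0,0,0,0,0,0.03],[0,0,0,0,0,0,0.03]]

```text
time_s: 13.35
tool_pos: [0.5176, -0.2216, 0.0839]
tool_rot: [180.0, 0.0, 160.5]
force: [-0.4, 0.1, -4.4]
grip_width: 0.0353
grasp_force: 50.0
```

play_rows:
  steps:
    - [[0,0,0.001,0,0,0,0.03],[0,0,0.001,0,0,0,0.03],[0,0,0,0,0,0,0.03],[0,0,0,0,0,0,0.03]]

```text
time_s: 13.75
tool_pos: [0.5176, -0.2215, 0.0818]
tool_rot: [180.0, -0.0, 160.5]
force: [0.9, 0.4, -3.9]
grip_width: 0.0356
grasp_force: 50.0
```

play_rows:
  steps:
    - [[0,0,0.0007,0,0,0,0.03],[0,0,0.0005,0,0,0,0.03],[0,0,0,0,0,0,0.03],[0,0,0,0,0,0,0.03]]

```text
time_s: 14.15
tool_pos: [0.5177, -0.2216, 0.0808]
tool_rot: [180.0, 0.0, 160.5]
force: [-0.7, 0.5, -3.2]
grip_width: 0.0354
grasp_force: 50.0
```

play_rows:
  steps:
    - [[0,0,0.0005,0,0,0,0.03],[0,0,0,0,0,0,0.03],[0,0,0,0,0,0,0.03]]

```text
time_s: 14.45
tool_pos: [0.5177, -0.2216, 0.0807]
tool_rot: [180.0, 0.0, 160.5]
force: [-3.2, 1.8, 4.6]
grip_width: 0.0358
grasp_force: 50.0
```

play_rows:
  steps:
    - [[0,0,0.0004,0,0,0,0.03],[0,0,0,0,0,0,0.03],[0,0,0,0,0,0,0.03]]

```text
time_s: 14.75
tool_pos: [0.5177, -0.2216, 0.0807]
tool_rot: [180.0, 0.0, 160.5]
force: [-3.5, 2.3, 7.3]
grip_width: 0.0356
grasp_force: 50.0
```

```bash
python3 p.py
```

```text
along/perp of hole 5.7396898407214085e-06 -0.00021797495431753633 z 0.08073836121221387 [1.79964454e+02 1.34295317e-02 1.60473355e+02] F [-3.53  2.27  7.29] T [ 0.34  0.99 -0.01]
```

play_rows:
  steps:
    - [[0,0,0.0003,0,0,0,0.03],[0,0,0,0,0,0,0.03],[0,0,0,0,0,0,0.03]]

```text
time_s: 15.05
tool_pos: [0.5177, -0.2216, 0.0807]
tool_rot: [180.0, 0.0, 160.5]
force: [-4.6, 2.2, 9.6]
grip_width: 0.0358
grasp_force: 50.0
```

play_rows:
  steps:
    - [[0,0,-0.0006,0,0,0,0.03],[0,0,0,0,0,0,0.037],[0,0,0,0,0,0,0.045],[0,0,0,0,0,0,0.06],[0,0,0,0,0,0,0.087],[0,0,0,0,0,0,0.087],[0,0,0,0,0,0,0.087],[0,0,0,0,0,0,0.087]]

```text
time_s: 15.85
tool_pos: [0.5176, -0.2216, 0.08]
tool_rot: [180.0, 0.0, 160.5]
force: [0.2, -0.4, -0.1]
grip_width: 0.0769
grasp_force: 0.0
```

play_rows:
  steps:
    - [[0,0,0,0,0,0,0.087],[0,0,-0.01,0,0,0,0.087],[0,0,-0.03,0,0,0,0.087],[0,0,-0.03,0,0,0,0.087],[0,0,-0.04,0,0,0,0.087],[0,0,-0.03,0,0,0,0.087],[0,0.03,-0.02,0,0,0,0.087],[0,0.04,0,0,0,0,0.087],[0,0.04,0,0,0,0,0.087],[0,0,0,0,0,0,0.087],[0,0,0,0,0,0,0.087]]

```text
time_s: 16.95
tool_pos: [0.5546, -0.1169, 0.2406]
tool_rot: [-180.0, 0.0, 160.6]
force: [1.0, -0.1, 0.5]
grip_width: 0.0869
grasp_force: 0.0
```

```bash
python3 p.py; python3 - <<'E'
from h import *
r=read_camera("wrist");s=read_camera("scene")
cv2.imwrite("pics/f.png",np.hstack([cv2.resize(r["frame"][:,:300],(400,560)),cv2.resize(s["frame"][80:300,140:300],(400,560))])[...,::-1])
E
```

```text
along/perp of hole 2.445053471753553e-05 0.1107997589946584 z 0.240569161667457 [-1.79983321e+02  2.39778767e-02  1.60624599e+02] F [ 1.   -0.1   0.52] T [-0.08  0.02  0.02]
```

View pics/f.png

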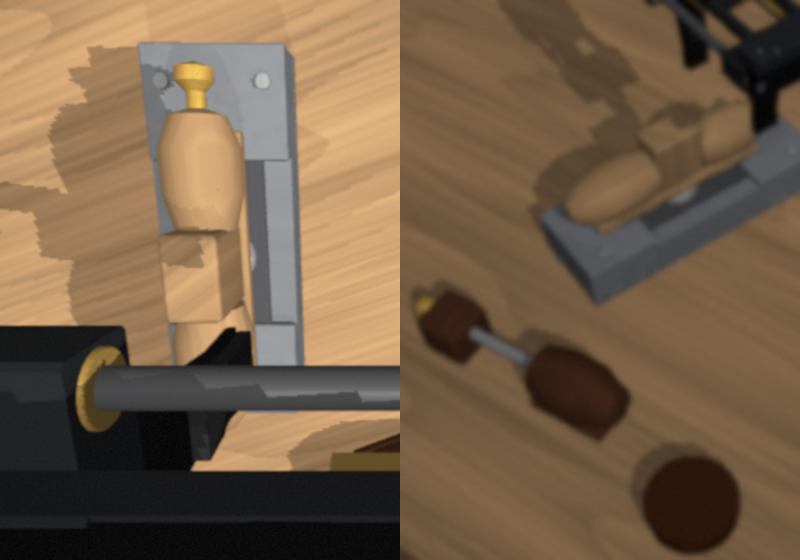

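The tree sits lengthwise on the stand with its collar on the bar. The gripper is clear, and the tin and the dark tree are untouched.

```bash
python3 -c "
from cell import *
print(sign_off())"
```

```text
the job is handed in; nothing more can be done
None
```

The light-wood shoe tree is mounted lengthwise on the stand with its pin fully home (it dropped the full 20 mm) and its collar on the bar, seated with about 14 N; the load briefly reached about 16 N during the slide. The gripper has let go and is clear, and the job is handed in at about 17 s.

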